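Refit the dust filter of a computer case

ROBOT

A 6-joint arm with a two-finger parallel gripper is mounted at the origin on the work surface. World frame = base frame: x ahead of the robot, y to its left, z up, the work surface at z = 0. Lengths are in m, angles in rad, forces in N, time in s.
With the tool pointing down it reaches from about 0.35 to 0.775 m from the base axis. Payload 5.5 kg.
Tool frame: the origin (TCP) lies midway between the tips of the shut fingers; the grasp point (between the pads) lies 19 mm behind it; z points along the fingers, y is the line along which they close (so a half turn about z gives the same grasp; the last joint's range is limited). The gripper opens to 85 mm and grips with 20 to 120 N. Pads are 22 mm wide; open, the fingers measure 114 mm over their backs; the gripper's body (76 mm by 85 mm) begins 54 mm behind the grasp point. The pads swing forward as they close: fully open they stand 13 mm farther back than shut.
Start: joints at [0.965, 0.313, 0.046, 1.304, 0, 1.431], TCP at [0.258, 0.514, 0.231] pointing down, gripper open.
Joint ranges: [-2.76, 2.76], [-0.86, 1.69], [-1.03, 1.26], [-2.2, 2.34], [-1.47, 1.5], [-3.14, 3.14]. Speed limits (rad/s): [2.57, 2.57, 3.14, 3.14, 3.14, 3.14].

INTERFACE

Orientations are given as a unit quaternion [w, x, y, z].
In Python, from workcell import env gives the robot as it stands.
- The arm moves only by the tool move_arm, never from a script. Its argument "targets" is a list of rows, each a list of 3 entries, a list of its own where there are three numbers: the shift along the tool's x, y, z in mm, then the turn, a rotation vector about the tool's x, y, z in units of 10 degrees (1.0 is 10 degrees), then the closure, from -1 (fully open) to 1 (shut). In form: [[[dx, dy, dz], [ax, ay, az], gripper], ...]. A call has 1 to 5 rows; each row is the pose to reach, as a shift and turn from the pose commanded when the call began, along the tool's axes at that moment; what a row does not reach only later rows make up. A row lasts 1/8 s, in which the tool goes at most 62.5 mm and 10.7 degrees, less where a joint would pass 70% of its speed; a pose out of reach is approached as far as the arm can. A call with a gripper value outside its range is refused whole. The fingers move at their own pace and stop on an object; "squeeze" is the grip in N (left out, the last holds). Time passes only in rows, so rows that repeat a pose let the fingers close. It gives the time, the measured TCP pose, the force, the opening and the grip force at its end, in the units of the state.
- env.get_state(): the state, without advancing time (a new reading comes with each control period).
- env.read_camera(name): name is "scene" or "top" or "wrist"; returns a dict with "pixels" (384x512x3 uint8, red, green, blue), "fovy" (degrees; the focal length in pixels is half the picture's height over the tangent of half this angle, whatever the lens; pixels are square), "cx", "cy" (the principal point, pixels), "extrinsics" (4x4, takes a point from world to camera coordinates); the wrist camera has in their place "mount" (4x4, takes a point from camera to tool coordinates, whose origin is the TCP and whose axes are the flange's). Camera axes: x right, y up, looking along -z (the intrinsics and any distortion apply to the point x, -y, -z); pixel columns grow to the right and rows downward; lengths in m; the calibration is good to about 2 mm. A picture is of the moment at which its call begins: read the wrist's pose just before it. There is no depth.
- env.hand_in(): hands the job in; it is judged then, once.
Trained networks look in a picture, given as the dict that the camera call returned (one of the last four; its "shot" number tells which), for a name from the list of things; names that differ only in an ending like _2 or _b are one class to them, and where a whole thing is asked for, a point or a joint stands for the part that bears it (a point fixed in the world has none). Each returns a list of dicts, best first, with "confidence" (0 to 1); they miss things now and then, are a little off and sometimes report something else, mostly with a low value. They report only what shows in the picture. A call takes as long as a camera call.
- env.spot_in(thing, picture): "centre" ([x, y, z] in m, in world coordinates, good to about 4 mm: the middle of the surface that is visible of it).
- env.regions_of(thing, picture): "mask" (384x512 bool, what is visible of it).
- env.landmark_of(thing, picture): "centre" ([x, y, z] in m, in world coordinates, good to about 4 mm: a listed point, or the origin of a listed thing).
The state is a dict: "clock": time; "joint_pos": joint angles; "qvel": joint speeds; "tau": joint torques, N m; "tcp_pos": TCP position; "orientation": TCP orientation; "wrist_force": force on the tool from outside, world axes, zero at the start; "ft_torque": the same for the moment, N m; "finger_gap": finger opening in m; "grip_force": force on a finger pad.
Only numpy, scipy, OpenCV 4.12 (cv2) and the standard library are available. Lean on these libraries where they do the work, as an engineer would, in place of code of your own. Each camera call takes 0.05 s, during which the arm holds its last target. There are 200 camera calls.

TASK

Draw the flat dust filter out from under the low desk riser (only its top can be reached: press on it and slide it), until the upright fin at its tail is clear and it can be taken by that; then push it, nose first and flat on the desk, fully home under the hood of the case top. Once it is home, slide the small lock switch on the case top across to its stop so that its bolt holds the filter; never lift the filter off the desk, and leave the other things on the desk where they are.

Things in the scene. Friction and masses are not known exactly. Their poses are not given: they have to be found in the camera images.
- filter: Dust filter, dark meshed steel, flat on the desk, about 0.3 kg. Panel 120 (its x) x 110 mm (y), top 4 mm above the desk, too wide to grasp; a 50 mm wide tongue runs on behind it (local x -140 to -60 mm), leaving a 30 mm wide shoulder on each side at x = -60. At the start 65 to 95 mm of the nose end sticks out from under the riser. Origin: underside, middle of the panel; +x to the nose, +z up.
- nose (a point): Middle of the filter's nose edge, on its underside: 60 mm ahead (+x) of the filter's origin. The filter glides on slick runners (friction on the desk about 0.12, fingertip on its top 0.6 or more): a closed fingertip pressing on its top with 12 to 18 N drags it along without slip if moved smoothly (about 50 mm/s).
- fin (a point): Top middle of the filter's upright fin, 26 mm above the desk, 120 mm behind (-x) the filter's origin, standing on the tongue. The fin is 30 mm long (filter's x) and 10 mm thick (filter's y); it is pinched from above across its thickness. At the start it is out of reach, deep under the riser.
- riser: Low dark wooden desk riser, fixed: board 220 deep x 320 mm wide, underside 34 and top 46 mm above the desk, on two side panels (inner faces 145 mm either side of the middle). Origin: on the desk under the middle of the open edge from which the filter sticks out; +x points level out of that edge, roughly towards the case top; the board covers x from -220 to 0 mm.
- module: Case top, black, fixed, 165 (its x) x 200 x 16 mm high, mesh and sockets on top. A bay opens at desk level in the end facing the riser: 116 wide, 9 high, 148 mm deep to a rigid end wall, no floor but the desk. Two slanting guides 9 mm high reach 24 mm out from its mouth (150 mm apart outside) and funnel the filter in. Origin: on the desk, middle of the mouth; +x into the bay, +z up.
- bay_end (a point): Middle of the bay's end wall, at desk level: 148 mm along the case top's +x from its origin. When the filter is home its nose touches this wall, its shoulders are 28 mm inside the mouth and its fin is centred 32 mm outside the mouth.
- lock_top (a point): Middle of the lock switch's ribbed top (moves with it): a thumb piece 16 (case top's x) x 18 mm (y) in a recessed slot 20 x 34 mm in the deck, its top 18 mm above the desk, 2 mm proud of the deck. With the joint at 0 it is at the case top's x = 19, y = -85 mm. It slides along the case top's +y, towards the middle of the bay.
- lock (a joint): Lock switch: 0 = open, 0.014 m = fully locked (towards the bay). Friction 1.2 N, no spring, stays where left: press lightly on its top (5 to 10 N) with a closed fingertip and drag. Its 14 mm wide bolt comes out of the side of the bay, at the case top's x 12 to 26 mm, behind the shoulder of a filter that is home; it is stopped short by the panel if the filter is more than 2 mm out.
- screwdriver: Screwdriver lying near the far edge; origin on the desk under it, x along it. Leave alone.
- drive: Flat aluminium drive 70 x 100 x 7 mm, origin under its middle. Leave alone.
- heatsink: Finned aluminium heat sink 80 x 80 x 35 mm, origin under its middle. Leave alone.
- fan: Black case fan 120 x 120 x 25 mm lying flat beyond the case top, origin under its middle. Leave alone.
- mug: White mug, 80 mm across, 95 mm high, origin under its middle. Leave alone.
- duster: Upright aluminium spray can, 56 mm across, 120 mm high, standing left of the case top (robot's view), origin under its middle. Leave alone.
- memory: Black memory stick 133 x 34 x 7 mm lying on the robot's side of the filter's path, origin under its middle, x along it. Leave alone.

How it is judged:
By the outcome, as a careful person would: the job done as asked, in the order asked, and still so for the second after the job is handed in, with the robot touching nothing.
It also fails if it takes over 61 s, if anything falls off the work surface, if the arm or the gripper's body presses on something with over 40 N, if the wrist force passes 120 N, or if a joint passes its speed limit or range.

## Working session

There is one attempt and no reset: what is moved stays moved. The work goes in short steps, Python scripts to look and compute and a tool call to move; the robot and the scene stay as the last step left them, time stands still between calls to the robot, and variables do not carry over. Pictures are saved under pics/ and viewed, at most 10 in all, crops included, and the job is handed in when it is done.

Besides the shell and the picture viewer there is one more tool, called after ">>>" in YAML: its name, and indented under it one key for each argument. move_arm: Moves the arm, as the interface text tells. Its arguments: {"type":"object","properties":{"targets":{"type":"array","items":{"type":"array"}},"squeeze":{"type":"number"}},"required":["targets"]}

```bash
mkdir -p pics
cat > h.py <<'E'
import numpy as np, cv2
from scipy.spatial.transform import Rotation as R
from workcell import env
def save(p,n): cv2.imwrite('pics/'+n,p['pixels'][:,:,::-1])
E
python3 - <<'E'
from h import *
s=env.get_state(); print({k:np.round(v,3) for k,v in s.items()})
for c in ['top','scene']:
    p=env.read_camera(c); save(p,c+'0.png'); print(c,p['fovy'],p['cx'],p['cy'],{k for k in p},np.round(p['extrinsics'],3).tolist())
    for n in ['filter','nose','riser','module','bay_end','lock_top','memory','duster','mug','heatsink','drive','fan','screwdriver']:
        print(n,[(np.round(d['centre'],4).tolist(),round(d['confidence'],2)) for d in env.landmark_of(n,p)[:2]])
E
```

```text
{'clock': np.float64(0.0), 'joint_pos': array([ 0.965,  0.314,  0.045,  1.304, -0.   ,  1.431]), 'qvel': array([ 0.   , -0.001, -0.   , -0.001, -0.002,  0.   ]), 'tau': array([ 1.0000e-03, -4.8062e+01,  2.9854e+01,  1.9000e-02,  0.0000e+00,
       -0.0000e+00]), 'tcp_pos': array([0.258, 0.513, 0.23 ]), 'orientation': array([-0.   ,  0.231,  0.973, -0.001]), 'wrist_force': array([ 1.109,  0.678, -0.179]), 'ft_torque': array([ 0.023, -0.011,  0.007]), 'grip_force': np.float64(0.0), 'finger_gap': np.float64(0.085)}
top 47.75133798814486 253.17160791286378 190.26231647179148 {'shot', 'cx', 'extrinsics', 'pixels', 'fovy', 'cy'} [[-0.014, -1.0, -0.016, 0.021], [0.982, -0.017, 0.189, -0.579], [-0.19, -0.013, 0.982, -1.268], [0.0, 0.0, 0.0, 1.0]]
filter [([0.5237, -0.2615, -0.0017], 0.77)]
nose [([0.5215, -0.205, 0.003], 0.8)]
riser [([0.5378, -0.2873, -0.0026], 0.69), ([0.3594, -0.1258, -0.001], 0.66)]
module [([0.4838, 0.0631, 0.0024], 0.97), ([0.524, -0.2628, -0.0018], 0.49)]
bay_end [([0.4737, 0.2123, 0.0037], 0.93)]
lock_top [([0.3798, 0.3322, 0.0006], 0.42), ([0.5734, 0.0933, 0.0188], 
[... 561 characters left out ...]
7, 0.513, 0.789, -1.287], [0.0, 0.0, 0.0, 1.0]]
filter [([0.524, -0.2651, -0.0025], 0.96)]
nose [([0.5244, -0.2104, 0.0006], 0.97), ([0.4829, 0.0641, -0.0012], 0.72)]
riser [([0.5391, -0.2837, 0.0023], 0.79)]
module [([0.4857, 0.0627, -0.0008], 0.97)]
bay_end [([0.4736, 0.213, -0.0018], 0.89)]
lock_top [([0.5669, 0.0905, 0.017], 0.39)]
memory [([0.3625, -0.1248, 0.0], 0.91)]
duster [([0.3814, 0.3328, 0.0001], 0.61)]
mug [([0.7784, 0.1078, 0.0007], 0.71)]
heatsink [([0.7633, 0.2165, 0.0022], 0.68)]
drive [([0.7664, -0.0117, 0.0001], 0.69), ([0.7666, 0.2193, -0.0009], 0.59)]
fan [([0.5919, 0.4137, 0.0014], 0.77), ([0.5239, -0.2049, 0.0007], 0.45)]
screwdriver [([0.7679, -0.2115, 0.007], 0.85)]
```

View pics/top0.png

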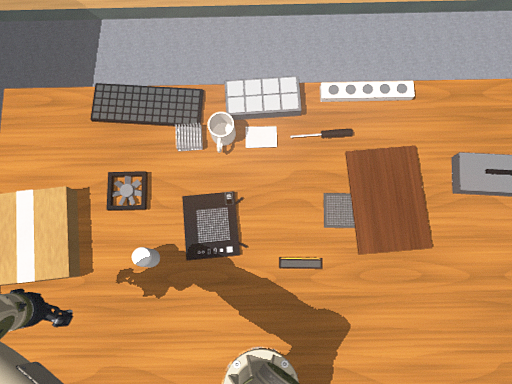

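View pics/scene0.png

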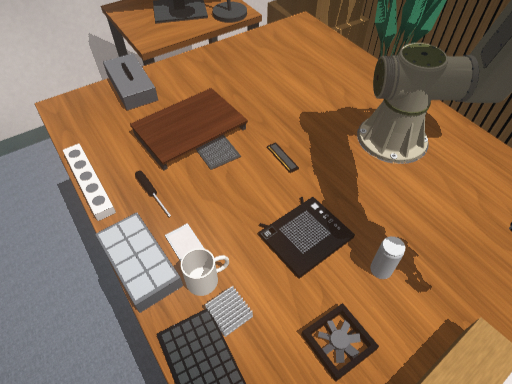

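The top view shows the filter's nose end at about (340,210), the riser at (390,200), and the case top at (212,225) with its lock near (228,198). The scene view agrees. Next I'll get the headings from the masks.

```bash
cat >> h.py <<'E'
def ray(p,uv,z,E=None):
    E=p['extrinsics'] if E is None else E
    f=192/np.tan(np.radians(p['fovy'])/2); uv=np.atleast_2d(uv).astype(float)
    d=np.c_[(uv[:,0]-p['cx'])/f,-(uv[:,1]-p['cy'])/f,-np.ones(len(uv))]@E[:3,:3]
    o=-E[:3,:3].T@E[:3,3]; return o+d*((z-o[2])/d[:,2])[:,None]
def wrist():
    s=env.get_state(); p=env.read_camera('wrist')
    T=np.eye(4); T[:3,:3]=R.from_quat(s['orientation'],scalar_first=True).as_matrix(); T[:3,3]=s['tcp_pos']
    return p,np.linalg.inv(T@p['mount'])
def rect(p,n,z,E=None):
    r=env.regions_of(n,p)
    if not r: return None
    m=r[0]['mask'].astype(np.uint8); c=max(cv2.findContours(m,0,cv2.CHAIN_APPROX_NONE)[0],key=cv2.contourArea)[:,0]
    w=ray(p,c,z,E)[:,:2]*1000; (cx,cy),(a,b),t=cv2.minAreaRect(w.astype(np.float32))
    return np.round([cx,cy,a,b,t,r[0]['confidence']],2).tolist()
def plan(pos,yaw):  # yaw (deg) of tool y, tool down
    s=env.get_state(); A=R.from_quat(s['orientation'],scalar_first=True)
    y=np.array([np.cos(np.radians(yaw)),np.sin(np.radians(yaw)),0]); z=np.array([0,0,-1.])
    B=R.from_matrix(np.c_[np.cross(y,z),y,z])
    print('plan',np.round(A.inv().apply(np.array(pos)-s['tcp_pos'])*1000,1).tolist(),np.round(np.degrees((A.inv()*B).as_rotvec())/10,3).tolist())
E
python3 - <<'E'
from h import *
for c in ['top','scene']:
    p=env.read_camera(c)
    for n,z in [('filter',.004),('riser',.046),('module',.016)]: print(c,n,rect(p,n,z))
plan([.523,-.24,.16],0)
E
```

```text
top filter [521.79, -253.44, 91.39, 107.64, 89.01, 0.74]
top riser [548.76, -397.85, 320.32, 221.61, 4.26, 0.76]
top module [479.78, 139.83, 205.45, 177.26, 4.78, 0.72]
scene filter [519.96, -258.81, 119.41, 109.36, 88.63, 0.78]
scene riser [552.98, -378.92, 333.59, 251.1, 4.51, 0.55]
scene module [481.72, 147.63, 206.38, 179.66, 3.72, 0.9]
plan [-575.1, -554.5, 71.3] [0.0, -0.0, 6.331]
```

>>> move_arm:
  targets:
    - [[-55, -53, 0], [0, 0, 1], 1]
    - [[-100, -96, 0], [0, 0, 2], 1]
    - [[-145, -140, 0], [0, 0, 3], 1]
    - [[-190, -183, 0], [0, 0, 4], 1]
    - [[-235, -227, 0], [0, 0, 5], 1]

```text
clock: 2.42
tcp_pos: [0.3621, 0.2171, 0.2316]
orientation: [0.0, 0.622, 0.783, 0.001]
wrist_force: [0.5, 0.0, 0.6]
finger_gap: 0.0
grip_force: 0.0
```

>>> move_arm:
  targets:
    - [[-45, 7, 0], [0, 0, 0.5], 1]
    - [[-105, 15, 0], [0, 0, 1], 1]
    - [[-165, 25, 0], [0, 0, 1.3], 1]
    - [[-220, 33, 0], [0, 0, 1.3], 1]
    - [[-275, 40, 0], [0, 0, 1.3], 1]

```text
clock: 3.05
tcp_pos: [0.4645, -0.0415, 0.2316]
orientation: [0.0, 0.705, 0.709, 0.0]
wrist_force: [1.0, -0.0, 0.7]
finger_gap: -0.0
grip_force: 0.0
```

Run:
```python
from h import *
s=env.get_state();print(s['clock'],s['tcp_pos'],s['orientation'])
plan([.523,-.21,.16],0)
```

```text
3.05 [ 0.46446724 -0.04153368  0.23157896] [3.72153993e-04 7.05346501e-01 7.08862499e-01 3.62963610e-04]
plan [-168.8, 57.6, 71.6] [0.006, 0.0, 0.028]
```

>>> move_arm:
  targets:
    - [[-45, 15, 18], [0, 0, 0], 1]
    - [[-90, 30, 36], [0, 0, 0], 1]
    - [[-135, 45, 54], [0, 0, 0], 1]
    - [[-165, 57, 70], [0, 0, 0], 1]
    - [[-165, 57, 70], [0, 0, 0], 1]

```text
clock: 3.68
tcp_pos: [0.5216, -0.206, 0.1595]
orientation: [-0.001, 0.706, 0.708, -0.0]
wrist_force: [-0.6, 0.7, -0.7]
finger_gap: -0.0003
grip_force: 0.0
```

Run:
```python
from h import *
p,E=wrist(); save(p,'w1.png'); print(rect(p,'filter',.004,E),[np.round(d['centre'],4) for d in env.landmark_of('nose',p)],env.get_state()['tcp_pos'])
plan([.523,-.24,.008],0)
```

```text
[522.47, -257.34, 108.21, 110.52, 88.5, 0.56] [array([ 0.522 , -0.2073, -0.003 ])] [ 0.52151421 -0.20363449  0.1615327 ]
plan [-36.5, 1.3, 153.5] [-0.001, -0.003, 0.033]
```

View pics/w1.png

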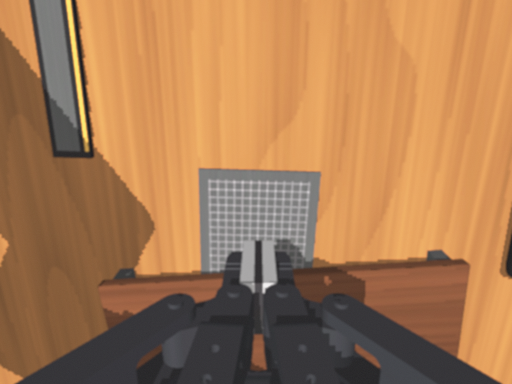

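The wrist view shows the nose edge at row 170, columns 200–320, at world (0.522, -0.207). About 80 mm of the filter is out. I'll descend next.

>>> move_arm:
  targets:
    - [[-41, 1, 50], [0, 0, 0], 1]
    - [[-41, 1, 100], [0, 0, 0], 1]
    - [[-41, 1, 140], [0, 0, 0], 1]
    - [[-41, 1, 149], [0, 0, 0], 1]
    - [[-41, 1, 153], [0, 0, 0], 1]

```text
clock: 4.45
tcp_pos: [0.5238, -0.2448, 0.0094]
orientation: [0.001, 0.705, 0.709, 0.0]
wrist_force: [0.6, -0.0, 0.1]
finger_gap: -0.0001
grip_force: 0.0
```

>>> move_arm:
  targets:
    - [[0, 0, 1], [0, 0, 0], 1]
    - [[0, 0, 2], [0, 0, 0], 1]
    - [[0, 0, 3], [0, 0, 0], 1]

```text
clock: 4.82
tcp_pos: [0.5236, -0.2456, 0.0063]
orientation: [0.001, 0.705, 0.709, 0.0]
wrist_force: [0.5, 1.4, 0.4]
finger_gap: 0.0
grip_force: 0.0
```

>>> move_arm:
  targets:
    - [[0, 0, 1], [0, 0, 0], 1]
    - [[0, 0, 2], [0, 0, 0], 1]
    - [[0, 0, 2.5], [0, 0, 0], 1]
    - [[0, 0, 2.5], [0, 0, 0], 1]

```text
clock: 5.32
tcp_pos: [0.5233, -0.2454, 0.0041]
orientation: [0.0, 0.705, 0.709, 0.0]
wrist_force: [-2.8, 0.4, 9.5]
finger_gap: 0.0001
grip_force: 4.7
```

>>> move_arm:
  targets:
    - [[0, 0, 0.4], [0, 0, 0], 1]
    - [[0, 0, 0.6], [0, 0, 0], 1]
    - [[0, 0, 0.6], [0, 0, 0], 1]

```text
clock: 5.7
tcp_pos: [0.5235, -0.2455, 0.004]
orientation: [0.001, 0.705, 0.709, 0.0]
wrist_force: [-3.0, 1.9, 12.7]
finger_gap: -0.0003
grip_force: 6.4
```

>>> move_arm:
  targets:
    - [[2, 0, 0.4], [0, 0, 0], 1]
    - [[6, -1, 0.4], [0, 0, 0], 1]
    - [[12, -2, 0.4], [0, 0, 0], 1]
    - [[18, -3, 0.4], [0, 0, 0], 1]
    - [[24, -4, 0.4], [0, 0, 0], 1]

```text
clock: 6.32
tcp_pos: [0.5213, -0.2234, 0.0041]
orientation: [0.003, 0.705, 0.709, 0.0]
wrist_force: [0.8, -2.6, 8.3]
finger_gap: -0.0
grip_force: 4.5
```

>>> move_arm:
  targets:
    - [[6, -1, 0], [0, 0, 0], 1]
    - [[12, -2, 0], [0, 0, 0], 1]
    - [[18, -3, 0], [0, 0, 0], 1]
    - [[24, -4, 0], [0, 0, 0], 1]
    - [[30, -5, 0], [0, 0, 0], 1]

```text
clock: 6.95
tcp_pos: [0.5163, -0.1934, 0.004]
orientation: [0.003, 0.705, 0.709, 0.0]
wrist_force: [0.1, -2.3, 9.9]
finger_gap: -0.0001
grip_force: 4.7
```

>>> move_arm:
  targets:
    - [[6, -1, 0.4], [0, 0, 0], 1]
    - [[12, -2, 0.8], [0, 0, 0], 1]
    - [[18, -3, 0.8], [0, 0, 0], 1]
    - [[24, -4, 0.8], [0, 0, 0], 1]
    - [[30, -5, 0.8], [0, 0, 0], 1]

```text
clock: 7.58
tcp_pos: [0.5122, -0.164, 0.004]
orientation: [0.004, 0.705, 0.709, 0.001]
wrist_force: [0.4, -3.3, 12.5]
finger_gap: 0.0004
grip_force: 6.6
```

>>> move_arm:
  targets:
    - [[6, -1, 0], [0, 0, 0], 1]
    - [[12, -2, 0], [0, 0, 0], 1]
    - [[18, -3, 0], [0, 0, 0], 1]
    - [[24, -4, 0], [0, 0, 0], 1]
    - [[30, -5, 0], [0, 0, 0], 1]

```text
clock: 8.2
tcp_pos: [0.5073, -0.1339, 0.004]
orientation: [0.005, 0.705, 0.709, 0.001]
wrist_force: [0.6, -4.3, 13.4]
finger_gap: 0.0002
grip_force: 6.8
```

>>> move_arm:
  targets:
    - [[6, -1, 0], [0, 0, 0], 1]
    - [[12, -2, 0], [0, 0, 0], 1]
    - [[18, -3, 0], [0, 0, 0], 1]
    - [[24, -4, 0], [0, 0, 0], 1]
    - [[28, -5, 0], [0, 0, 0], 1]

```text
clock: 8.82
tcp_pos: [0.5023, -0.1057, 0.004]
orientation: [0.005, 0.705, 0.709, 0.001]
wrist_force: [1.4, -3.6, 14.3]
finger_gap: 0.0004
grip_force: 7.0
```

>>> move_arm:
  targets:
    - [[3, 0, 0], [0, 0, 0], 1]
    - [[3, 0, 0], [0, 0, 0], 1]
    - [[3, 0, -10], [0, 0, 0], 1]
    - [[-40, 2, -60], [0, 0, 0], 0]
    - [[-90, 5, -120], [0, 0, 0], -1]

```text
clock: 9.45
tcp_pos: [0.5021, -0.181, 0.107]
orientation: [-0.001, 0.705, 0.71, -0.0]
wrist_force: [1.2, -0.9, -0.0]
finger_gap: 0.0357
grip_force: 0.0
```

>>> move_arm:
  targets:
    - [[-50, 3, -50], [0, 0, 0], -1]
    - [[-90, 5, -50], [0, 0, 0], -1]
    - [[-90, 5, -50], [0, 0, 0], -1]

```text
clock: 9.82
tcp_pos: [0.5088, -0.2744, 0.1572]
orientation: [0.001, 0.707, 0.708, 0.0]
wrist_force: [0.6, -0.1, -0.1]
finger_gap: 0.0854
grip_force: 0.0
```

Run:
```python
from h import *
p,E=wrist(); save(p,'w2.png'); print(env.get_state()['tcp_pos'])
for n in ['nose','fin','filter','module']: print(n,[(np.round(d['centre'],4),d['confidence']) for d in env.landmark_of(n,p)])
q=env.read_camera('top'); save(q,'t2.png')
for n in ['nose','fin','filter']: print(n,[(np.round(d['centre'],4),d['confidence']) for d in env.landmark_of(n,q)])
print(rect(q,'filter',.004))
```

```text
[ 0.50800977 -0.27219608  0.15620204]
nose []
fin [(array([ 0.4963, -0.2398,  0.0333]), 0.66)]
filter []
module []
nose [(array([ 0.4952, -0.0597,  0.0031]), 0.55), (array([0.3801, 0.3328, 0.0012]), 0.43)]
fin [(array([ 0.497 , -0.2424,  0.0287]), 0.57)]
filter [(array([ 0.501 , -0.1189, -0.0008]), 0.78)]
[499.63, -165.89, 191.4, 110.15, 89.1, 0.69]
```

View pics/w2.png

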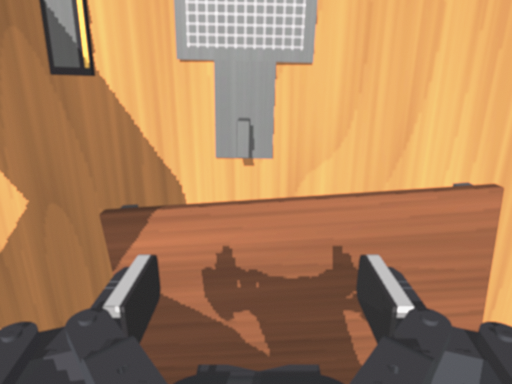

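The wrist view shows the fin at about (244,135), clear of the riser edge at rows 190–205. World position is (0.497, -0.241), heading about 90°.

Run:
```python
from h import *
plan([.497,-.241,.008],0)
```

```text
plan [29.3, -11.2, 148.2] [-0.001, -0.002, 0.037]
```

>>> move_arm:
  targets:
    - [[29, -11, 40], [0, 0, 0], -1]
    - [[29, -11, 90], [0, 0, 0], -1]
    - [[29, -11, 130], [0, 0, 0], -1]
    - [[29, -11, 145], [0, 0, 0], -1]
    - [[29, -11, 148], [0, 0, 0], -1]

```text
clock: 10.95
tcp_pos: [0.4972, -0.2419, 0.008]
orientation: [-0.001, 0.705, 0.709, -0.0]
wrist_force: [0.7, -0.5, 0.3]
finger_gap: 0.0854
grip_force: 0.0
```

>>> move_arm:
  squeeze: 40
  targets:
    - [[0, 0, 0], [0, 0, 0], 0]
    - [[0, 0, 0], [0, 0, 0], 0.5]
    - [[0, 0, 0], [0, 0, 0], 1]
    - [[0, 0, 0], [0, 0, 0], 1]
    - [[0, 0, 0], [0, 0, 0], 1]

```text
clock: 11.58
tcp_pos: [0.4977, -0.2424, 0.0089]
orientation: [0.001, 0.705, 0.709, 0.0]
wrist_force: [-0.4, 0.4, 4.2]
finger_gap: 0.0091
grip_force: 40.3
```

Run:
```python
from h import *
plan([.505,-.2124,.0085],4.2)
```

```text
plan [30.0, 7.5, 0.4] [0.006, 0.004, -0.389]
```

>>> move_arm:
  targets:
    - [[4, 1, 0], [0, 0, -0.05], 1]
    - [[11, 3, 0], [0, 0, -0.15], 1]
    - [[19, 5, 0], [0, 0, -0.25], 1]
    - [[26, 6.5, 0], [0, 0, -0.34], 1]
    - [[30, 7.5, 0], [0, 0, -0.39], 1]

```text
clock: 12.2
tcp_pos: [0.5054, -0.212, 0.0089]
orientation: [0.001, 0.68, 0.733, 0.0]
wrist_force: [-0.6, -1.7, 5.8]
finger_gap: 0.0085
grip_force: 40.5
```

Run:
```python
from h import *
s=env.get_state(); print(s['tcp_pos'],s['orientation'],s['wrist_force'])
q=env.read_camera('top'); save(q,'t3.png')
for n in ['nose','fin','filter','module','bay_end']: print(n,[(np.round(d['centre'],4),d['confidence']) for d in env.landmark_of(n,q)])
p,E=wrist(); save(p,'w3.png')
for n in ['nose','module','bay_end','filter']: print(n,[(np.round(d['centre'],4),d['confidence']) for d in env.landmark_of(n,p)])
```

```text
[ 0.50537186 -0.21195256  0.00892907] [8.51322284e-04 6.80147820e-01 7.33074497e-01 4.53896654e-06] [-0.55752436 -1.65107072  5.79465278]
nose [(array([ 0.4902, -0.0331, -0.0013]), 0.97), (array([0.7808, 0.1098, 0.0016]), 0.55)]
fin [(array([ 0.5053, -0.2118,  0.0269]), 0.75), (array([0.4824, 0.065 , 0.0055]), 0.34)]
filter [(array([ 0.5002, -0.0886,  0.002 ]), 0.77)]
module [(array([0.4833, 0.0666, 0.0009]), 0.96)]
bay_end [(array([0.4731, 0.2122, 0.0018]), 0.9)]
nose []
module []
bay_end []
filter []
```

View pics/w3.png

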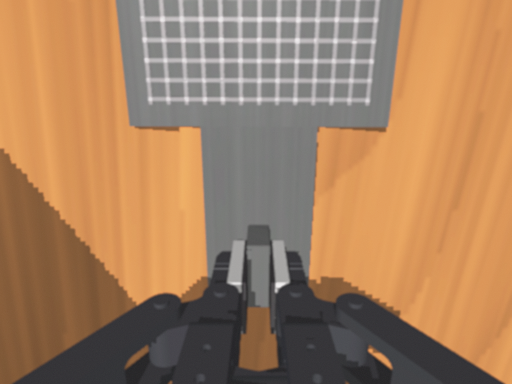

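The wrist view shows the fin held squarely between the pads at (258,265), with the panel symmetric ahead. Pushing along the axis, about 245 mm to go.

>>> move_arm:
  targets:
    - [[5, 0, 0], [0, 0, 0], 1]
    - [[15, 0, 0], [0, 0, 0], 1]
    - [[25, 0, 0], [0, 0, 0], 1]
    - [[35, 0, 0], [0, 0, 0], 1]
    - [[45, 0, 0], [0, 0, 0], 1]

```text
clock: 13.38
tcp_pos: [0.502, -0.1669, 0.0089]
orientation: [0.001, 0.68, 0.733, 0.0]
wrist_force: [0.4, -2.8, 5.7]
finger_gap: 0.0089
grip_force: 40.5
```

>>> move_arm:
  targets:
    - [[10, 0, 0], [0, 0, 0], 1]
    - [[18, 0, 0], [0, 0, 0], 1]
    - [[26, 0, 0], [0, 0, 0], 1]
    - [[34, 0, 0], [0, 0, 0], 1]
    - [[40, 0, 0], [0, 0, 0], 1]

```text
clock: 14.0
tcp_pos: [0.499, -0.127, 0.0089]
orientation: [0.001, 0.68, 0.733, 0.0]
wrist_force: [0.4, -2.2, 6.0]
finger_gap: 0.009
grip_force: 40.6
```

>>> move_arm:
  targets:
    - [[6, 0, 0], [0, 0, 0], 1]
    - [[12, 0, 0], [0, 0, 0], 1]
    - [[18, 0, 0], [0, 0, 0], 1]
    - [[24, 0, 0], [0, 0, 0], 1]
    - [[30, 0, 0], [0, 0, 0], 1]

```text
clock: 14.62
tcp_pos: [0.4968, -0.0972, 0.0089]
orientation: [0.001, 0.68, 0.733, 0.0]
wrist_force: [0.5, -2.3, 6.0]
finger_gap: 0.0089
grip_force: 40.6
```

>>> move_arm:
  targets:
    - [[6, 0, 0], [0, 0, 0], 1]
    - [[12, 0, 0], [0, 0, 0], 1]
    - [[18, 0, 0], [0, 0, 0], 1]
    - [[24, 0, 0], [0, 0, 0], 1]
    - [[30, 0, 0], [0, 0, 0], 1]

```text
clock: 15.25
tcp_pos: [0.4946, -0.0672, 0.0089]
orientation: [0.001, 0.68, 0.733, 0.0]
wrist_force: [0.7, -2.1, 6.2]
finger_gap: 0.0095
grip_force: 40.6
```

>>> move_arm:
  targets:
    - [[6, 0, 0], [0, 0, 0], 1]
    - [[12, 0, 0], [0, 0, 0], 1]
    - [[18, 0, 0], [0, 0, 0], 1]
    - [[24, 0, 0], [0, 0, 0], 1]
    - [[30, 0, 0], [0, 0, 0], 1]

```text
clock: 15.88
tcp_pos: [0.4924, -0.0373, 0.0089]
orientation: [0.001, 0.68, 0.733, 0.0]
wrist_force: [0.7, -2.2, 6.5]
finger_gap: 0.0092
grip_force: 40.6
```

>>> move_arm:
  targets:
    - [[6, 0, 0], [0, 0, 0], 1]
    - [[12, 0, 0], [0, 0, 0], 1]
    - [[18, 0, 0], [0, 0, 0], 1]
    - [[24, 0, 0], [0, 0, 0], 1]
    - [[30, 0, 0], [0, 0, 0], 1]

```text
clock: 16.5
tcp_pos: [0.4901, -0.0073, 0.0089]
orientation: [0.001, 0.68, 0.733, 0.0]
wrist_force: [1.6, -2.8, 6.7]
finger_gap: 0.0089
grip_force: 40.6
```

Smooth so far, 40 mm left.

>>> move_arm:
  targets:
    - [[6, 0, 0], [0, 0, 0], 1]
    - [[12, 0, 0], [0, 0, 0], 1]
    - [[18, 0, 0], [0, 0, 0], 1]
    - [[24, 0, 0], [0, 0, 0], 1]
    - [[30, 0, 0], [0, 0, 0], 1]

```text
clock: 17.12
tcp_pos: [0.4879, 0.0226, 0.0089]
orientation: [0.001, 0.68, 0.733, 0.0]
wrist_force: [-0.4, -2.1, 7.4]
finger_gap: 0.0093
grip_force: 40.6
```

>>> move_arm:
  targets:
    - [[2, 0, 0], [0, 0, 0], 1]
    - [[4, 0, 0], [0, 0, 0], 1]
    - [[6, 0, 0], [0, 0, 0], 1]
    - [[8, 0, 0], [0, 0, 0], 1]
    - [[9, 0, 0], [0, 0, 0], 1]

```text
clock: 17.75
tcp_pos: [0.4872, 0.0315, 0.0089]
orientation: [0.001, 0.68, 0.733, 0.0]
wrist_force: [0.9, -2.3, 7.2]
finger_gap: 0.0084
grip_force: 40.7
```

>>> move_arm:
  targets:
    - [[1, 0, 0], [0, 0, 0], 1]
    - [[2, 0, 0], [0, 0, 0], 1]
    - [[3, 0, 0], [0, 0, 0], 1]
    - [[4, 0, 0], [0, 0, 0], 1]

```text
clock: 18.25
tcp_pos: [0.4874, 0.0338, 0.0089]
orientation: [0.002, 0.681, 0.733, -0.001]
wrist_force: [1.9, -10.8, 5.2]
finger_gap: 0.009
grip_force: 40.3
```

>>> move_arm:
  targets:
    - [[1, 0, 0], [0, 0, 0], 1]
    - [[2, 0, 0], [0, 0, 0], 1]
    - [[2, 0, 0], [0, 0, 0], 1]

```text
clock: 18.62
tcp_pos: [0.4883, 0.0342, 0.0089]
orientation: [0.004, 0.681, 0.732, -0.002]
wrist_force: [3.4, -14.3, 2.0]
finger_gap: 0.0091
grip_force: 40.0
```

>>> move_arm:
  targets:
    - [[-2.5, 0, 0], [0, 0, 0], 1]
    - [[-2.5, 0, 0], [0, 0, 0], 0.3]
    - [[-2.5, 0, 0], [0, 0, 0], 0.3]
    - [[-2.5, 0, -10], [0, 0, 0], 0.3]
    - [[-2.5, 0, -60], [0, 0, 0], 0.3]

```text
clock: 19.25
tcp_pos: [0.4833, 0.0354, 0.0667]
orientation: [-0.003, 0.681, 0.733, -0.002]
wrist_force: [-0.0, 0.5, -0.7]
finger_gap: 0.0302
grip_force: 0.0
```

>>> move_arm:
  targets:
    - [[0, 20, -50], [0, 0, 0], 1]
    - [[0, 60, -90], [0, 0, 0], 1]
    - [[-10, 80, -90], [0, 0, 0], 1]
    - [[-10, 80, -90], [0, 0, 0], 1]

```text
clock: 19.75
tcp_pos: [0.5682, 0.0306, 0.1591]
orientation: [0.001, 0.681, 0.733, 0.001]
wrist_force: [0.1, 0.1, 0.0]
finger_gap: -0.0
grip_force: 0.0
```

Run:
```python
from h import *
print(env.get_state()['tcp_pos'])
p,E=wrist(); save(p,'w4.png'); np.save('w4E.npy',E); import json; json.dump({k:float(p[k]) for k in('fovy','cx','cy')},open('w4.json','w'))
for n in ['lock_top','module','fin']: print(n,[(np.round(d['centre'],4),d['confidence']) for d in env.landmark_of(n,p)])
q=env.read_camera('top'); save(q,'t4.png')
for n in ['fin','lock_top']: print(n,[(np.round(d['centre'],4),d['confidence']) for d in env.landmark_of(n,q)])
```

```text
[0.56819864 0.03057433 0.15905678]
lock_top [(array([0.5659, 0.093 , 0.0172]), 0.8)]
module [(array([0.4862, 0.0623, 0.0006]), 0.78)]
fin [(array([0.4868, 0.0368, 0.0341]), 0.83)]
fin [(array([7.795e-01, 1.104e-01, 1.000e-04]), 0.22)]
lock_top [(array([ 7.676e-01, -2.067e-01,  3.000e-04]), 0.64), (array([0.7643, 0.2207, 0.0021]), 0.55)]
```

View pics/w4.png

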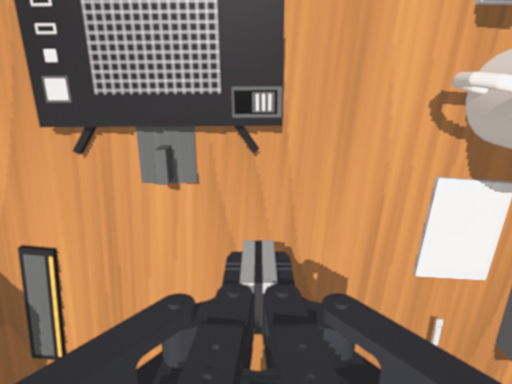

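The wrist view shows the filter under the hood, with the fin at (168,165). The lock switch is at (263,102), open (right) side of its slot.

Run:
```python
from h import *
import json; p=json.load(open('w4.json')); E=np.load('w4E.npy')
c=ray(p,[[263,102]],.018,E)[0]; print(c, ray(p,[[168,152]],.026,E)[0])
plan([.567,c[1],.03],4.2)
```

```text
[0.56896384 0.09267075 0.018     ] [0.49449468 0.04803848 0.026     ]
plan [61.4, 5.7, 128.0] [-0.006, -0.002, 0.002]
```

>>> move_arm:
  targets:
    - [[30, 4, 30], [0, 0, 0], 1]
    - [[60, 6.5, 80], [0, 0, 0], 1]
    - [[60, 6.5, 125], [0, 0, 0], 1]
    - [[60, 6.5, 134], [0, 0, 0], 1]
    - [[60, 6.5, 136], [0, 0, 0], 1]

```text
clock: 20.72
tcp_pos: [0.5691, 0.0908, 0.0227]
orientation: [-0.0, 0.681, 0.733, -0.0]
wrist_force: [-0.9, -0.4, 0.7]
finger_gap: -0.0001
grip_force: 0.0
```

>>> move_arm:
  targets:
    - [[0, 0, 1], [0, 0, 0], 1]
    - [[0, 0, 2], [0, 0, 0], 1]
    - [[0, 0, 3], [0, 0, 0], 1]
    - [[0, 0, 3], [0, 0, 0], 1]

```text
clock: 21.22
tcp_pos: [0.5692, 0.0909, 0.0197]
orientation: [0.0, 0.681, 0.733, 0.0]
wrist_force: [-0.4, 0.2, -0.4]
finger_gap: -0.0001
grip_force: 0.0
```

>>> move_arm:
  targets:
    - [[0, 0, 1], [0, 0, 0], 1]
    - [[0, 0, 2], [0, 0, 0], 1]
    - [[0, 0, 2.7], [0, 0, 0], 1]
    - [[0, 0, 2.7], [0, 0, 0], 1]

```text
clock: 21.72
tcp_pos: [0.5699, 0.0911, 0.018]
orientation: [0.001, 0.681, 0.733, 0.001]
wrist_force: [-1.3, -0.3, 8.1]
finger_gap: 0.0001
grip_force: 4.4
```

Contact at z = 0.018 with 8 N. Dragging the switch along tool -y.

>>> move_arm:
  targets:
    - [[0, -2, 0], [0, 0, 0], 1]
    - [[0, -5, 0], [0, 0, 0], 1]
    - [[0, -8, 0], [0, 0, 0], 1]
    - [[0, -11, 0], [0, 0, 0], 1]
    - [[0, -13, 0], [0, 0, 0], 1]

```text
clock: 22.35
tcp_pos: [0.558, 0.0901, 0.018]
orientation: [0.001, 0.681, 0.733, 0.001]
wrist_force: [1.6, 0.3, 5.8]
finger_gap: -0.0
grip_force: 2.9
```

>>> move_arm:
  targets:
    - [[0, -1, 0], [0, 0, 0], 1]
    - [[0, -2, 0], [0, 0, 0], 1]
    - [[0, -3, 0], [0, 0, 0], 1]
    - [[0, -4, 0], [0, 0, 0], 1]

```text
clock: 22.85
tcp_pos: [0.5548, 0.0898, 0.0181]
orientation: [0.002, 0.681, 0.733, 0.002]
wrist_force: [4.8, -0.1, 5.9]
finger_gap: 0.0002
grip_force: 2.8
```

>>> move_arm:
  targets:
    - [[0, -1, 0], [0, 0, 0], 1]
    - [[0, -1, 0], [0, 0, 0], 1]
    - [[0, -1, -10], [0, 0, 0], 1]
    - [[-30, 0, -70], [0, 0, 0], 1]
    - [[-70, 0, -100], [0, 0, 0], 1]

```text
clock: 23.48
tcp_pos: [0.5566, 0.0202, 0.1184]
orientation: [-0.0, 0.68, 0.734, -0.0]
wrist_force: [1.0, -0.1, -0.2]
finger_gap: -0.0
grip_force: 0.0
```

Run:
```python
from h import *
p,E=wrist(); cv2.imwrite('pics/w5.png',cv2.resize(p['pixels'][:,:,::-1],(768,576)))
for n in ['lock_top','module','fin']: print(n,[(np.round(d['centre'],4),d['confidence']) for d in env.landmark_of(n,p)])
s=env.get_state();print(s['tcp_pos'],s['clock'])
```

```text
lock_top [(array([0.5533, 0.0914, 0.0148]), 0.75)]
module [(array([ 0.4875,  0.062 , -0.0028]), 0.81)]
fin [(array([0.4851, 0.0329, 0.0333]), 0.81)]
[0.55672398 0.01944816 0.11689261] 23.675
```

View pics/w5.png

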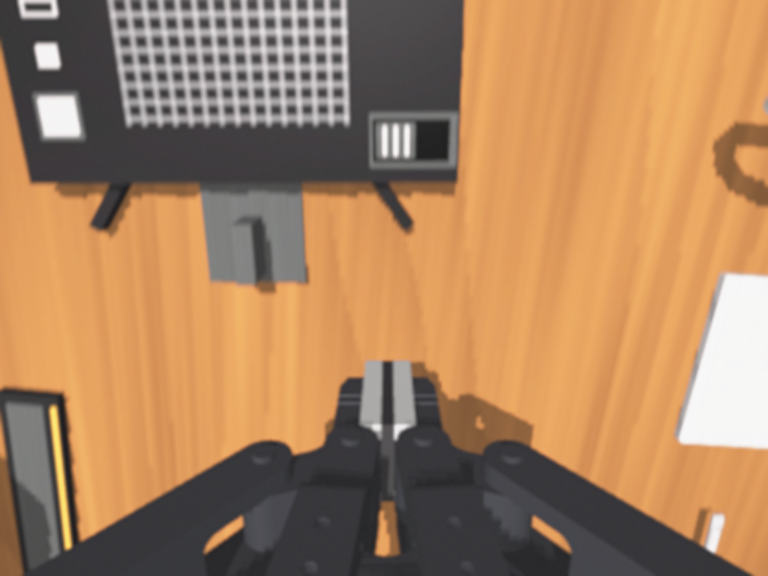

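The switch now sits at the left end of its slot (thumb piece at about (395,140), dark gap only on the right). The bolt made its full travel, so the filter is home.

```bash
python3 -c "
from h import *
print(env.hand_in())"
```

```text
the job is handed in; nothing more can be done
None
```

The filter was drawn out, pushed fully home under the hood and locked with the switch at its stop, and the job was handed in at about 24 s of the 61 s allowed; the judge's result was not shown.

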